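Turn the cover plate over and clamp it for the profile projector

TASK

The aluminium cover plate lies with its raised cam profile underneath. Turn it over and lay it on the steel bed between the jaw and the sprung stop, profile up, lengthwise along the track and centred across it, and let go; then slide the jaw along its track to push the plate against the stop's pad until the spring holds the plate with about 5 N (pad pressed in roughly halfway, not bottomed). Never squeeze the plate hard with the jaw, and leave the ring gauge, the jar and the brush where they are.

Things in the scene. Friction and masses are not known exactly. Their poses are not given: they have to be found in the camera images.
- plate: Loose aluminium plate, about 0.12 kg: slab 44 (its x) x 60 (its y) x 14 mm thick with a 6 mm high egg-shaped raised profile, about 30 x 40 mm, on one broad face; the other is plain. Origin: centre of the profile's outer face; z points from profile to plain face (slab at z 6 to 20 mm). Starts on the table (z = 0), profile down, z up; must end z down. It can stand on its 60 x 14 mm edge, 44 mm tall.
- slab (a point): Centre of the plate's 44 x 60 x 14 mm slab, axes as the plate's. All four slab edges stick out past the raised profile and are free to grip. The table for 100 mm around the point x 0.48, y 0.24 m is clear of everything else.
- bed: Fixed steel bed, 110 mm (its x) by 300 mm (its y, along the track) by 30 mm high, flat on top. Origin: centre of its underside, z up. The jaw is at its -y end, the sprung stop at its +y end, and the space between is free.
- bed_top (a point): Centre of the bed's top face, axes as the bed's. The stop is a fixed block with a sprung flat pad, 36 mm wide and 16 mm tall, facing -y at x = 0. The free pad's face is 66 to 92 mm from this point along +y: it differs each time and is not reported; it must be seen or felt. The pad yields 10 mm at 1 N per mm (5 N when pressed in 5 mm), then is hard.
- jaw: Jaw sliding along the bed's y, axes as the bed's. Origin: centre of its underside, on the bed's top face. Steel block 50 (x) x 30 (y) x 18 mm high; its clamping face is 15 mm to +y of the origin. Starts 90 to 120 mm to -y of the bed's centre; it can go to 40 mm past the centre. It slides with 10 N of friction, a little more while it pushes the plate, and stays where left.
- fin (a point): Centre of the black grip fin's top, 52 mm above the jaw's origin; the fin is 30 mm (x) by 12 mm (y) and rises 34 mm from the middle of the block's top.
- ring_gauge: Bystander: steel ring 56 mm across, 18 mm high, on the table; origin at the centre of its underside.
- jar: Bystander: small amber jar with a black cap, 48 mm across, 70 mm high; origin at the centre of its underside.
- brush: Bystander: cleaning brush, 170 mm long, lying along its x; origin under its middle.
Things that resemble listed ones, but are neither listed nor needed, are in the scene too. What is shaped like the plate but green is not meant.

How it is judged:
On the way:
1. the plate lies flat on the bed, profile up, between jaw and stop, and has been let go (angle between plate's own z axis and vertical above 3.05 rad and z of plate in the frame of bed between 0.047 and 0.053 m and x of plate in the frame of bed between -0.025 and 0.025 m and contact force between plate and the arm below 0.05 N and contact force between plate and the fingers below 0.05 N and contact force between plate and jaw below 1 N), for 0.2 s.
At the end, for the whole second after the job is handed in: The plate lies flat on the bed's top, profile up, within 12 mm of the track's centre line and within 4 degrees of square lengthwise along the track, at rest and held between jaw and sprung pad with a force of 2.5 to 8 N between jaw and plate (angle between plate's own z axis and vertical above 3.05 rad and z of plate in the frame of bed between 0.047 and 0.053 m and x of plate in the frame of bed between -0.012 and 0.012 m and angle between the y axis of plate and the y axis of bed, either way round below 0.07 rad and contact force between plate and jaw between 2.5 and 8 N and linear speed of plate below 0.005 m/s); the robot touches nothing.
It fails at once if the jaw squeezes the plate with more than 20 N (contact force between plate and jaw above 20 N).
It fails at once if the ring gauge, the jar or the brush is moved more than 20 mm (distance of any of ring_gauge, jar, brush from where it was at the start of the episode above 0.02 m).
It also fails if it takes over 72 s, if anything falls off the work surface, if the arm or the gripper's body presses on something with over 40 N, if the wrist force passes 120 N, or if a joint passes its speed limit or range.

ROBOT

A 6-joint arm with a two-finger parallel gripper is mounted at the origin on the work surface. World frame = base frame: x ahead of the robot, y to its left, z up, the work surface at z = 0. Lengths are in m, angles in rad, forces in N, time in s.
With the tool pointing down it reaches from about 0.35 to 0.925 m from the base axis. Payload 6.4 kg.
Tool frame: the origin (TCP) lies midway between the tips of the shut fingers; the grasp point (between the pads) lies bot.grip_depth behind it (bot.grip_depth is the distance from the TCP to the grasp point, in m); z points along the fingers, y is the line along which they close (so a half turn about z gives the same grasp; the last joint's range is limited). The gripper opens to 94 mm and grips with 3 to 60 N. Pads are 16 mm wide; open, the fingers measure 119 mm over their backs; the gripper's body (75 mm by 177 mm) begins 78 mm behind the grasp point.
Start: joints at [-1.277, 0.245, 1.558, -0, 1.339, -0.174], TCP at [0.293, -0.58, 0.205] pointing down, gripper open.
Joint ranges: [-3.13, 3.13], [-1.02, 2.26], [0.13, 2.54], [-0.95, 4.09], [0.21, 2.88], [-2.74, 2.74]. Speed limits (rad/s): [2.57, 2.57, 3.14, 3.14, 3.14, 3.14].

INTERFACE

Orientations are given as a unit quaternion [w, x, y, z].
In Python, from rig import bot, get_image, camera_params, workorder gives the robot as it stands.
- The arm moves only by the shell command python3 -m jog 'ROWS' [OPENING] [FORCE]. ROWS is JSON, a list of rows, each an object of numbers: "tx", "ty", "tz": the shift along the world's x, y, z in m; "yaw": the turn about the world's z in degrees. A call has 1 to 5 rows; each row is the pose to reach, as a shift and turn from the pose commanded when the call began; what a row does not reach only later rows make up. A row lasts 1/10 s, in which the tool goes at most 50 mm and 8.59 degrees, less where a joint would pass 70% of its speed; a pose out of reach is approached as far as the arm can. A call with a gripper value outside its range is refused whole. OPENING is the finger opening in m, from 0 to 0.094, set as the call begins (- or left out, the last holds). The fingers move at their own pace and stop on an object; FORCE is the grip in N (left out, the last holds). Time passes only in rows, so rows that repeat a pose let the fingers close. It gives the time, the measured TCP pose, the force, the opening and the grip force at its end, in the units of the state.
- bot.sense(): the state, without advancing time (a new reading comes with each control period).
- get_image(name): name is "scene" or "top"; returns the picture (384x512x3 uint8, blue, green, red); there is no depth.
- camera_params(name): a dict with "intrinsics" (3x3 intrinsics, pixels), "dist_coeffs" ([k1, k2, p1, p2, k3] as OpenCV has them; the pictures are not rectified), "extrinsics" (4x4, takes a point from camera to world coordinates). Camera axes: x right, y down, z forward; pixel columns grow to the right and rows downward; lengths in m; the calibration is good to about 2 mm. A picture is of the moment at which its call begins. camera_params takes no time and is no camera call.
- workorder.hand_in(): hands the job in; it is judged then, once.
The state is a dict: "time": time; "joint_positions": joint angles; "joint_vel": joint speeds; "joint_torque": joint torques, N m; "eef_pos": TCP position; "eef_rot": TCP orientation; "force": force on the tool from outside, world axes, zero at the start; "torque": the same for the moment, N m; "finger_gap": finger opening in m; "grip_force": force on a finger pad.
Only numpy, scipy, OpenCV 4.12 (cv2) and the standard library are available. Lean on these libraries where they do the work, as an engineer would, in place of code of your own. Each camera call takes 0.05 s, during which the arm holds its last target. There are 200 camera calls.

## Working session

There is one attempt and no reset: what is moved stays moved. The work goes in short steps, Python scripts to look and compute and a shell command to move; the robot and the scene stay as the last step left them, time stands still between calls to the robot, and variables do not carry over. Pictures are saved under pics/ and viewed, at most 13 in all, crops included, and the job is handed in when it is done.

```bash
mkdir -p pics
python3 - <<'E'
from rig import bot,get_image,camera_params
import cv2,numpy as np
for n in("scene","top"):
    cv2.imwrite(f"pics/{n}0.png",get_image(n)); p=camera_params(n); print(n,np.round(p["intrinsics"],1).tolist(),p["dist_coeffs"],np.round(p["extrinsics"],3).tolist())
print(bot.grip_depth,bot.sense())
E
```

```text
scene [[368.8, 0.0, 248.5], [0.0, 368.8, 187.4], [0.0, 0.0, 1.0]] [0.03671699 0.         0.         0.         0.        ] [[-0.832, 0.329, -0.447, 0.997], [0.554, 0.461, -0.693, 0.881], [-0.022, -0.825, -0.565, 0.663], [0.0, 0.0, 0.0, 1.0]]
top [[415.0, 0.0, 258.4], [0.0, 415.0, 191.6], [0.0, 0.0, 1.0]] [-0.11725916  0.          0.          0.          0.        ] [[-0.008, -0.982, 0.191, 0.376], [-1.0, 0.006, -0.011, 0.139], [0.01, -0.191, -0.982, 1.077], [0.0, 0.0, 0.0, 1.0]]
0.0188 {'time': 0.1, 'joint_positions': array([-1.27708990e+00,  2.45725712e-01,  1.55890086e+00, -1.04650515e-05,
        1.33872427e+00, -1.74088486e-01]), 'joint_vel': array([-0.00047022, -0.00202575, -0.00381281, -0.00098196, -0.00011589,
        0.00361297]), 'joint_torque': array([ 5.59616019e-04, -4.16913593e+01, -3.15526593e+01,  6.87053357e-02,
        3.09234741e-02, -4.43333374e-05]), 'eef_pos': array([ 0.29294381, -0.5796233 ,  0.20446271]), 'eef_rot': array([-8.77219922e-04,  9.72769814e-01,  2.31771691e-01, -5.76285805e-05]), 'force': array([ 0.31911568,  0.78845958, -0.12102851]), 'torque': array([-0.00784821, -0.03453603,  0.01342393]), 'grip_force': 0.0, 'finger_gap': 0.09361830719017193}
```

View pics/scene0.png

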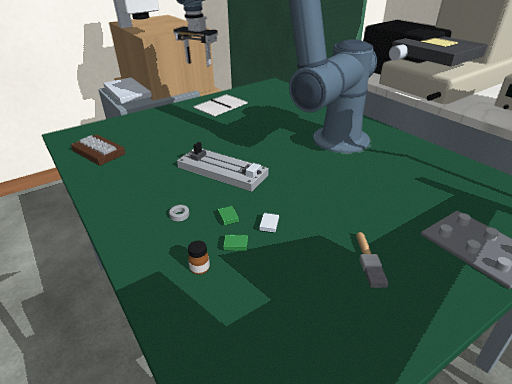

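View pics/top0.png

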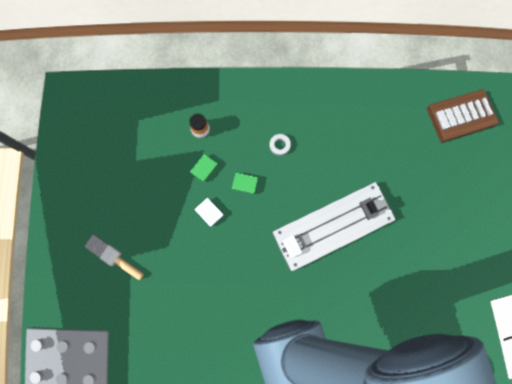

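White plate candidate at top (209,212) / scene (269,222). The shapes at top (204,167) and (245,183) are green, so they are decoys. The bed runs from (293,243), the white end, to (374,208), the black fin. The ring is at (280,144), the jar at (199,125) and the brush at (115,257).

```bash
cat > h.py <<'E'
from rig import bot,get_image,camera_params
import cv2,numpy as np
def ray(n,uv):
    p=camera_params(n);E=np.array(p["extrinsics"])
    q=cv2.undistortPoints(np.array(uv,float).reshape(-1,1,2),np.array(p["intrinsics"]),np.array(p["dist_coeffs"]))[:,0]
    return E[:3,3],np.c_[q,np.ones(len(q))]@E[:3,:3].T
def plane(n,uv,z):
    o,d=ray(n,uv); return (o+d*((z-o[2])/d[:,2])[:,None])[:,:2]
def mask(im,box,lo=150,sat=60):
    h=cv2.cvtColor(im,cv2.COLOR_BGR2HSV); m=((h[...,1]<sat)&(h[...,2]>lo)).astype(np.uint8)
    k=np.zeros_like(m); x0,y0,x1,y1=box; k[y0:y1,x0:x1]=m[y0:y1,x0:x1]; return k
def rect(n,m,z):
    c=max(cv2.findContours(m,cv2.RETR_EXTERNAL,cv2.CHAIN_APPROX_NONE)[0],key=cv2.contourArea)
    P=plane(n,c[:,0],z); r=cv2.minAreaRect((P*1000).astype(np.float32)); b=cv2.boxPoints(r)
    e=b[1]-b[0],b[2]-b[1]; e=max(e,key=np.linalg.norm)
    return np.array(r[0]),r[1],np.degrees(np.arctan2(e[1],e[0]))%180
def crop(n,im,box,s,f):
    x0,y0,x1,y1=box; cv2.imwrite(f,cv2.resize(im[y0:y1,x0:x1],None,fx=s,fy=s,interpolation=cv2.INTER_CUBIC))
def tool():
    s=bot.sense(); w,x,y,z=s["eef_rot"]; yx,yy=2*(x*y-w*z),1-2*(x*x+z*z)
    return s["eef_pos"],np.degrees(np.arctan2(yy,yx))%180,s
E
python3 - <<'E'
from h import *
t=get_image("top");s=get_image("scene")
print("plate top",rect("top",mask(t,(190,190,230,235)),.02))
print("plate scene",rect("scene",mask(s,(255,208,285,236),170),.02))
print("bed top",rect("top",mask(t,(265,175,405,275),110),.03))
print("ring",plane("top",[(280,144)],.009),"jar",plane("top",[(199,121)],.07),"brush",plane("top",[(88,240),(142,277)],.01), "green",plane("top",[(204,167),(245,183)],.01))
print("fin",plane("top",[(371,208)],.08))
a=cv2.resize(t[180:280,190:400],None,fx=3.8,fy=3.8,interpolation=2); b=cv2.resize(s[140:240,170:290],None,fx=2,fy=2,interpolation=2)
b=cv2.copyMakeBorder(b,0,0,0,a.shape[1]-b.shape[1],0); cv2.imwrite("pics/c1.png",np.vstack([a,b]))
E
```

```text
plate top (array([529.86999512, 255.72375488]), (62.954620361328125, 47.17547607421875), np.float32(44.849136))
plate scene (array([534.56939697, 261.35626221]), (72.8213119506836, 43.909339904785156), np.float32(44.285084))
bed top (array([490.41625977, -65.62472534]), (113.27729797363281, 304.9902648925781), np.float32(115.08102))
ring [[0.71315512 0.06764821]] jar [[0.75704079 0.27843931]] brush [[0.45742181 0.57215667]
 [0.36343316 0.42513338]] green [[0.65044934 0.27052332]
 [0.60630087 0.16183794]]
fin [[ 0.52658232 -0.14865402]]
```

View pics/c1.png

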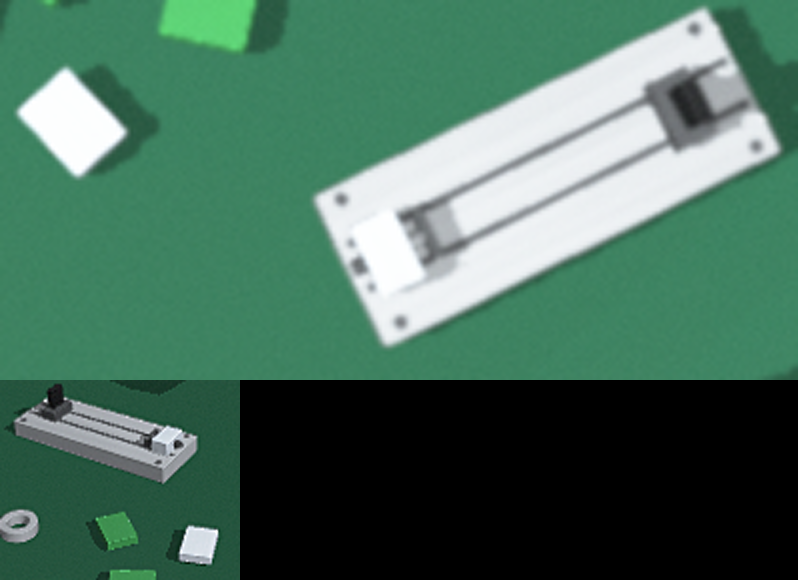

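The white plate at top (209,212) is the only non-green one with that shape: 44x60 mm, centre (0.530, 0.256), long axis at 44.8°. I'll reach for that one.

```bash
python3 -m jog '[{"tx":0.0125,"ty":0.041,"yaw":5.4},{"tx":0.025,"ty":0.082,"yaw":10.8},{"tx":0.0375,"ty":0.123,"yaw":16.2},{"tx":0.05,"ty":0.164,"yaw":21.6},{"tx":0.0625,"ty":0.206,"yaw":27}]' 0.085 3
python3 -m jog '[{"tx":0.0125,"ty":0.041,"yaw":5.4},{"tx":0.025,"ty":0.082,"yaw":10.8},{"tx":0.0375,"ty":0.123,"yaw":16.2},{"tx":0.05,"ty":0.164,"yaw":21.6},{"tx":0.0625,"ty":0.206,"yaw":27}]'
python3 -m jog '[{"tx":0.0125,"ty":0.041,"yaw":5.4},{"tx":0.025,"ty":0.082,"yaw":10.8},{"tx":0.0375,"ty":0.123,"yaw":16.2},{"tx":0.05,"ty":0.164,"yaw":21.6},{"tx":0.0625,"ty":0.206,"yaw":27}]'
python3 -m jog '[{"tx":0.0125,"ty":0.041,"yaw":5.4},{"tx":0.025,"ty":0.082,"yaw":10.8},{"tx":0.0375,"ty":0.123,"yaw":16.2},{"tx":0.05,"ty":0.164,"yaw":21.6},{"tx":0.0625,"ty":0.206,"yaw":27}]'
python3 -c "from h import *;p,a,s=tool();print(p,a,s['force'],s['joint_positions'])"
```

```text
[ 0.29300955 -0.57980305  0.20478018] 116.80377719633819 [ 0.31495535 -0.51449336 -0.1182053 ] [-1.27706869e+00  2.45543773e-01  1.55852683e+00 -2.02982717e-05
  1.33871400e+00 -1.74081736e-01]validation failed for argument at $[0]...
validation failed for argument at $[0]...
validation failed for argument at $[0]...
validation failed for argument at $[0]...
```

```bash
python3 -m jog '[{"tx":0.0125,"ty":0.041,"tz":0,"yaw":5.4},{"tx":0.025,"ty":0.082,"tz":0,"yaw":10.8},{"tx":0.0375,"ty":0.123,"tz":0,"yaw":16.2},{"tx":0.05,"ty":0.164,"tz":0,"yaw":21.6},{"tx":0.0625,"ty":0.206,"tz":0,"yaw":27}]' 0.085 3
```

```text
time: 0.7
eef_pos: [0.3558, -0.3725, 0.2053]
eef_rot: [-0.0, 0.891, 0.454, 0.0]
force: [0.3, -0.1, -0.4]
finger_gap: 0.085
grip_force: 0.0
```

```bash
python3 -m jog '[{"tx":0.0125,"ty":0.041,"tz":0,"yaw":5.4},{"tx":0.025,"ty":0.082,"tz":0,"yaw":10.8},{"tx":0.0375,"ty":0.123,"tz":0,"yaw":16.2},{"tx":0.05,"ty":0.164,"tz":0,"yaw":21.6},{"tx":0.0625,"ty":0.206,"tz":0,"yaw":27}]'
python3 -m jog '[{"tx":0.0125,"ty":0.041,"tz":0,"yaw":5.4},{"tx":0.025,"ty":0.082,"tz":0,"yaw":10.8},{"tx":0.0375,"ty":0.123,"tz":0,"yaw":16.2},{"tx":0.05,"ty":0.164,"tz":0,"yaw":21.6},{"tx":0.0625,"ty":0.206,"tz":0,"yaw":27}]'
python3 -m jog '[{"tx":0.0125,"ty":0.041,"tz":0,"yaw":5.4},{"tx":0.025,"ty":0.082,"tz":0,"yaw":10.8},{"tx":0.0375,"ty":0.123,"tz":-0.03,"yaw":16.2},{"tx":0.05,"ty":0.164,"tz":-0.06,"yaw":21.6},{"tx":0.0625,"ty":0.206,"tz":-0.09,"yaw":27}]'
python3 -c "from h import *;p,a,s=tool();print(p,a,s['force'],s['joint_positions'])"
```

```text
time: 1.2
eef_pos: [0.4182, -0.1665, 0.2055]
eef_rot: [0.0, 0.76, 0.649, 0.0]
force: [1.1, 0.2, -0.6]
finger_gap: 0.0849
grip_force: 0.0
time: 1.7
eef_pos: [0.4808, 0.0396, 0.2055]
eef_rot: [0.0, 0.588, 0.809, 0.0]
force: [0.4, -1.6, 0.0]
finger_gap: 0.0854
grip_force: 0.0
time: 2.2
eef_pos: [0.5415, 0.2395, 0.1189]
eef_rot: [0.0, 0.382, 0.924, 0.0]
force: [0.3, -1.0, -0.7]
finger_gap: 0.0852
grip_force: 0.0
[0.54153905 0.23954387 0.11887805] 45.04758701380323 [ 0.3471131  -0.96331731 -0.66939989] [ 2.25201360e-01  2.03655955e-01  1.77364866e+00 -1.24100329e-04
  1.16364711e+00 -5.60978142e-01]
```

```bash
python3 -m jog '[{"tx":0,"ty":0,"tz":-0.04,"yaw":0},{"tx":0,"ty":0,"tz":-0.08,"yaw":0},{"tx":0,"ty":0,"tz":-0.105,"yaw":0},{"tx":0,"ty":0,"tz":-0.111,"yaw":0},{"tx":0,"ty":0,"tz":-0.111,"yaw":0}]' | head -4
python3 -m jog '[{"tx":0,"ty":0,"tz":0,"yaw":0},{"tx":0,"ty":0,"tz":0,"yaw":0},{"tx":0,"ty":0,"tz":0,"yaw":0},{"tx":0,"ty":0,"tz":0,"yaw":0},{"tx":0,"ty":0,"tz":0,"yaw":0}]' 0.05 3
```

```text
time: 2.7
eef_pos: [0.5408, 0.2375, 0.0082]
eef_rot: [-0.001, 0.384, 0.923, -0.0]
force: [-0.3, -0.4, 1.0]
time: 3.2
eef_pos: [0.5431, 0.2381, 0.0105]
eef_rot: [0.002, 0.384, 0.923, 0.001]
force: [2.3, 1.5, 4.4]
finger_gap: 0.0601
grip_force: 3.0
```

```bash
python3 -m jog '[{"tx":0,"ty":0,"tz":0.02,"yaw":0},{"tx":0,"ty":0,"tz":0.06,"yaw":0},{"tx":0,"ty":0,"tz":0.08,"yaw":0},{"tx":0,"ty":0,"tz":0.08,"yaw":0},{"tx":0,"ty":0,"tz":0.08,"yaw":0}]' 
python3 -c "
from h import *
crop('scene',get_image('scene'),(200,130,340,260),4,'pics/c2.png')"
```

```text
time: 3.7
eef_pos: [0.5403, 0.2375, 0.0877]
eef_rot: [-0.001, 0.384, 0.923, -0.001]
force: [0.2, 0.2, -2.2]
finger_gap: 0.0596
grip_force: 3.0
```

View pics/c2.png

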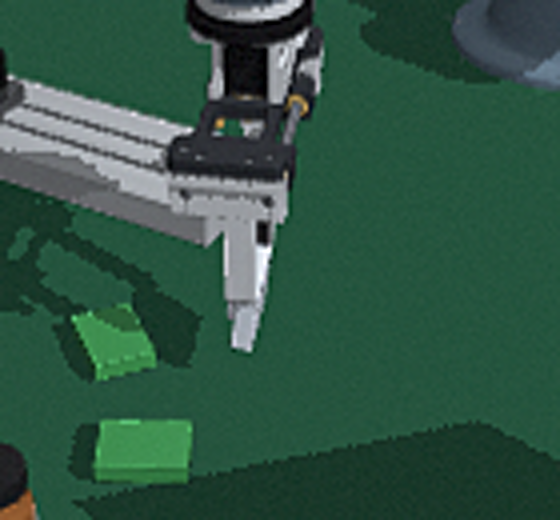

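The plate hangs vertically from the fingertips in the crop, with its end face at about (243,330). The profile faces away from +p. Next I'll lower the free edge onto the table and lay the plate over toward +p (-x,+y).

```bash
python3 -m jog '[{"tx":0,"ty":0,"tz":-0.02,"yaw":0},{"tx":0,"ty":0,"tz":-0.036,"yaw":0},{"tx":0,"ty":0,"tz":-0.042,"yaw":0},{"tx":0,"ty":0,"tz":-0.045,"yaw":0},{"tx":0,"ty":0,"tz":-0.046,"yaw":0}]' 
python3 -m jog '[{"tx":0,"ty":0,"tz":-0.002,"yaw":0},{"tx":0,"ty":0,"tz":-0.004,"yaw":0}]' 
python3 -m jog '[{"tx":0,"ty":0,"tz":-0.002,"yaw":0},{"tx":0,"ty":0,"tz":-0.004,"yaw":0}]' 
python3 -c "
from h import *
crop('scene',get_image('scene'),(200,150,320,250),5,'pics/c3.png')"
```

```text
time: 4.25
eef_pos: [0.5412, 0.2377, 0.0424]
eef_rot: [-0.0, 0.384, 0.923, -0.0]
force: [-0.0, 0.2, -2.0]
finger_gap: 0.0597
grip_force: 3.0
time: 4.45
eef_pos: [0.5421, 0.2374, 0.04]
eef_rot: [0.001, 0.384, 0.923, -0.0]
force: [-2.0, -4.4, 5.5]
finger_gap: 0.0599
grip_force: 3.0
time: 4.65
eef_pos: [0.5419, 0.2375, 0.0358]
eef_rot: [0.001, 0.384, 0.923, -0.0]
force: [-3.3, -3.5, 5.6]
finger_gap: 0.0598
grip_force: 3.0
```

View pics/c3.png

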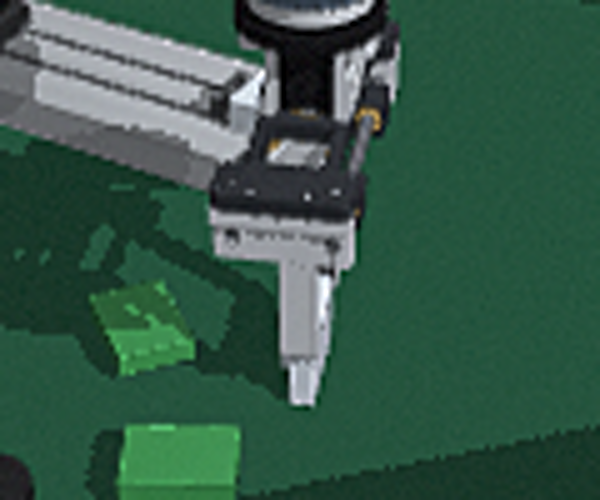

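```bash
python3 -m jog '[{"tx":-0.005,"ty":0.005,"tz":-0.001,"yaw":0},{"tx":-0.01,"ty":0.01,"tz":-0.001,"yaw":0},{"tx":-0.0145,"ty":0.0145,"tz":-0.003,"yaw":0},{"tx":-0.019,"ty":0.019,"tz":-0.006,"yaw":0},{"tx":-0.019,"ty":0.019,"tz":-0.006,"yaw":0}]' 
python3 -c "
from h import *
crop('scene',get_image('scene'),(200,150,320,250),5,'pics/c4.png')"
```

```text
time: 5.2
eef_pos: [0.5213, 0.258, 0.0283]
eef_rot: [-0.0, 0.384, 0.923, 0.0]
force: [-0.4, 1.4, 0.2]
finger_gap: 0.06
grip_force: 3.0
```

View pics/c4.png

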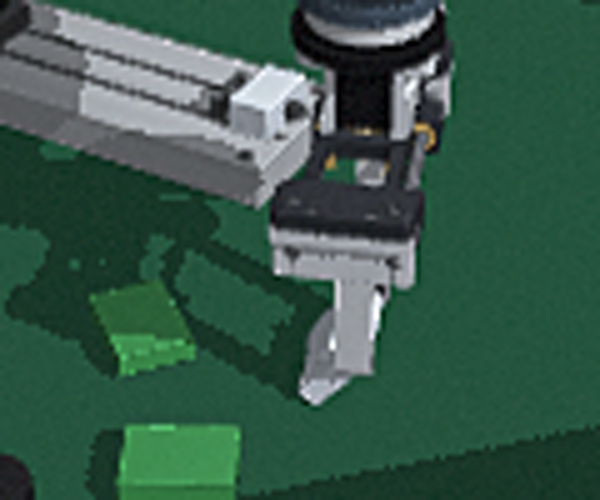

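The crop shows the plate tilting over its lower edge with the profile on the upper-left, at about (325,350). I'll continue the arc and then release.

```bash
python3 -m jog '[{"tx":-0.004,"ty":0.004,"tz":-0.005,"yaw":0},{"tx":-0.008,"ty":0.008,"tz":-0.01,"yaw":0},{"tx":-0.0115,"ty":0.0115,"tz":-0.017,"yaw":0},{"tx":-0.0135,"ty":0.0135,"tz":-0.022,"yaw":0},{"tx":-0.0135,"ty":0.0135,"tz":-0.024,"yaw":0}]' 
python3 -m jog '[{"tx":0,"ty":0,"tz":0,"yaw":0},{"tx":0,"ty":0,"tz":0,"yaw":0},{"tx":0,"ty":0,"tz":0,"yaw":0}]' 0.085
python3 -m jog '[{"tx":0,"ty":0,"tz":0.05,"yaw":0},{"tx":0,"ty":0,"tz":0.1,"yaw":0},{"tx":-0.02,"ty":-0.04,"tz":0.12,"yaw":0},{"tx":-0.04,"ty":-0.08,"tz":0.12,"yaw":0},{"tx":-0.06,"ty":-0.12,"tz":0.12,"yaw":0}]'
python3 - <<'E'
from h import *
t=get_image('top');s=get_image('scene')
print(rect("top",mask(t,(185,185,240,240)),.014)); print(tool()[:2])
a=cv2.resize(t[170:250,170:290],None,fx=4,fy=4,interpolation=2); b=cv2.resize(s[190:250,220:310],(480,320),interpolation=2)
cv2.imwrite("pics/c5.png",np.vstack([a[:280],b]))
E
```

```text
time: 5.75
eef_pos: [0.5076, 0.2703, 0.0036]
eef_rot: [-0.001, 0.384, 0.923, -0.001]
force: [-1.5, 1.2, 0.1]
finger_gap: 0.0598
grip_force: 3.0
time: 6.05
eef_pos: [0.5091, 0.2701, 0.0051]
eef_rot: [0.0, 0.384, 0.923, 0.0]
force: [-0.3, -0.1, -0.1]
finger_gap: 0.0804
grip_force: 0.0
time: 6.55
eef_pos: [0.4489, 0.1491, 0.1263]
eef_rot: [0.001, 0.384, 0.923, 0.001]
force: [-0.2, -0.9, -0.0]
finger_gap: 0.085
grip_force: 0.0
(array([524.29980469, 264.00900269]), (46.37312698364258, 45.62217330932617), np.float32(45.24398))
(array([0.44666235, 0.14736895, 0.12444716]), np.float64(44.57981640895087))
```

View pics/c5.png

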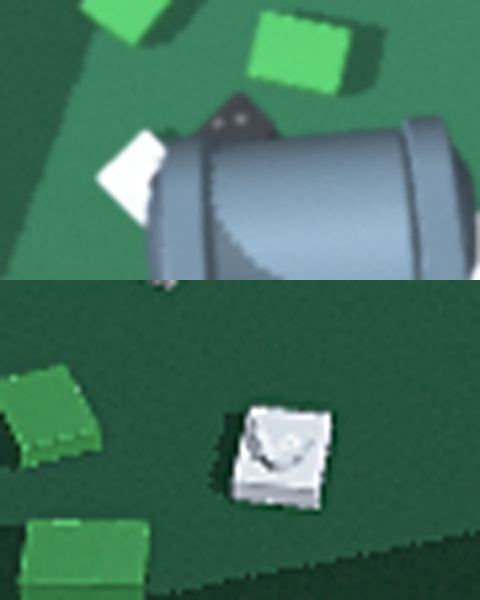

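The crop shows the plate flat with the profile up, the egg outline at lower (280,440). I'll clear the view and measure it.

```bash
python3 -m jog '[{"tx":-0.01,"ty":-0.04,"tz":0,"yaw":0},{"tx":-0.01,"ty":-0.08,"tz":0,"yaw":0},{"tx":-0.01,"ty":-0.12,"tz":0,"yaw":0},{"tx":-0.01,"ty":-0.16,"tz":0,"yaw":0}]' | head -2
python3 - <<'E'
from h import *
print(rect("top",mask(get_image("top"),(185,185,240,240)),.014), tool()[:2])
E
```

```text
time: 7.05
eef_pos: [0.4393, -0.0111, 0.1255]
(array([518.45465088, 258.14764404]), (62.91511917114258, 45.62038803100586), np.float32(45.19636)) (array([ 0.43977051, -0.01564073,  0.12579186]), np.float64(44.59425255245549))
```

```bash
python3 -m jog '[{"tx":0.016,"ty":0.047,"tz":0,"yaw":0},{"tx":0.032,"ty":0.094,"tz":0,"yaw":0},{"tx":0.048,"ty":0.141,"tz":0,"yaw":0},{"tx":0.062,"ty":0.188,"tz":0,"yaw":0},{"tx":0.07,"ty":0.235,"tz":0,"yaw":0}]' | head -2
python3 -m jog '[{"tx":0.009,"ty":0.039,"tz":-0.01,"yaw":0.4},{"tx":0.009,"ty":0.039,"tz":-0.04,"yaw":0.4},{"tx":0.009,"ty":0.039,"tz":-0.06,"yaw":0.4},{"tx":0.009,"ty":0.039,"tz":-0.06,"yaw":0.4},{"tx":0.009,"ty":0.039,"tz":-0.06,"yaw":0.4}]'; python3 -c "from h import *;print(tool()[:2])"
```

```text
time: 7.6
eef_pos: [0.5099, 0.228, 0.1252]
time: 8.1
eef_pos: [0.518, 0.2646, 0.0651]
eef_rot: [0.0, 0.381, 0.925, 0.0]
force: [-0.2, 0.9, -0.2]
finger_gap: 0.0851
grip_force: 0.0
(array([0.51801608, 0.26464745, 0.06513754]), np.float64(45.209041611050964))
```

```bash
python3 -m jog '[{"tx":0,"ty":-0.0066,"tz":-0.025,"yaw":0},{"tx":0,"ty":-0.0066,"tz":-0.05,"yaw":0},{"tx":0,"ty":-0.0066,"tz":-0.061,"yaw":0},{"tx":0,"ty":-0.0066,"tz":-0.061,"yaw":0}]' | head -2
python3 -m jog '[{"tx":0,"ty":0,"tz":0,"yaw":0},{"tx":0,"ty":0,"tz":0,"yaw":0},{"tx":0,"ty":0,"tz":0,"yaw":0},{"tx":0,"ty":0,"tz":0,"yaw":0}]' 0.05 15
python3 -m jog '[{"tx":0,"ty":0,"tz":0.02,"yaw":0},{"tx":0,"ty":0,"tz":0.06,"yaw":0},{"tx":0,"ty":0,"tz":0.1,"yaw":0},{"tx":0,"ty":0,"tz":0.1,"yaw":0}]'
python3 -c "from h import *;print(tool()[:2])"
```

```text
time: 8.5
eef_pos: [0.5175, 0.2574, 0.0035]
time: 8.9
eef_pos: [0.5187, 0.258, 0.005]
eef_rot: [0.001, 0.381, 0.925, 0.001]
force: [0.4, 2.0, 2.1]
finger_gap: 0.0595
grip_force: 15.0
time: 9.3
eef_pos: [0.5219, 0.2589, 0.1103]
eef_rot: [0.005, 0.381, 0.925, 0.004]
force: [1.4, -0.5, -1.2]
finger_gap: 0.0601
grip_force: 15.0
(array([0.52185185, 0.25885159, 0.11030124]), np.float64(45.21385482117522))
```

```bash
python3 -m jog '[{"tx":-0.0036,"ty":-0.0315,"tz":0.01,"yaw":7},{"tx":-0.0072,"ty":-0.063,"tz":0.01,"yaw":14},{"tx":-0.0108,"ty":-0.0945,"tz":0.01,"yaw":21},{"tx":-0.0144,"ty":-0.126,"tz":0.01,"yaw":28},{"tx":-0.018,"ty":-0.1575,"tz":0.01,"yaw":35}]' | head -2
python3 -m jog '[{"tx":-0.0036,"ty":-0.0315,"tz":0,"yaw":7},{"tx":-0.0072,"ty":-0.063,"tz":0,"yaw":14},{"tx":-0.0108,"ty":-0.0945,"tz":0,"yaw":21},{"tx":-0.0144,"ty":-0.126,"tz":0,"yaw":28},{"tx":-0.018,"ty":-0.1575,"tz":0,"yaw":35}]' | head -2
python3 -m jog '[{"tx":0,"ty":0,"tz":0,"yaw":0},{"tx":0,"ty":0,"tz":0,"yaw":0}]'
python3 -c "
from h import *
print(tool()[:2]);s=get_image('scene')
h=cv2.cvtColor(s,cv2.COLOR_BGR2HSV)
crop('scene',s,(165,100,285,200),6,'pics/c6.png')"
```

```text
time: 9.8
eef_pos: [0.4986, 0.099, 0.1127]
time: 10.3
eef_pos: [0.4806, -0.0583, 0.1127]
time: 10.5
eef_pos: [0.4811, -0.0574, 0.113]
eef_rot: [-0.001, -0.217, 0.976, 0.001]
force: [0.9, 0.4, -1.4]
finger_gap: 0.0603
grip_force: 15.0
(array([ 0.48107777, -0.05743677,  0.11297582]), np.float64(115.04220456418437))
```

View pics/c6.png

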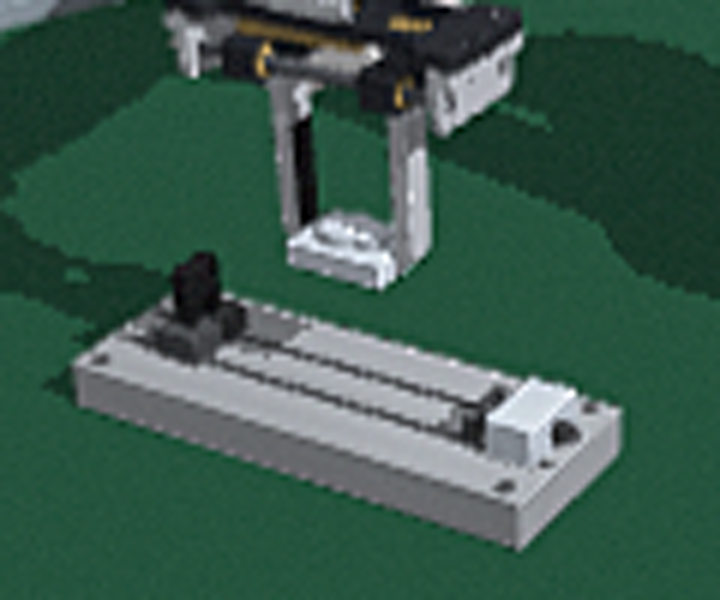

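The crop shows the plate held level with the profile up above the bed, the stop at (530,420) with its dark pad at (470,415), and the jaw at (195,330).

```bash
python3 - <<'E'
from h import *
P=plane("scene",np.array([(78,370),(518,508),(620,410),(175,285)])/6+[165,100],.03); print(P,P.mean(0))
c=np.array([.4904,-.0656]);u=np.array([-.424,.9056])
f=plane("scene",np.array([(195,258)])/6+[165,100],.082);print("fin",f,(f-c)@u)
f=plane("scene",np.array([(460,415),(490,395)])/6+[165,100],.042);print("pad",(f-c)@u)
f=plane("top",np.array([(406,212),(428,262)])/3.8+[190,180],.046);print("pad top",(f-c)@u,"fin top",(plane("top",np.array([(688,104)])/3.8+[190,180],.082)-c)@u)
E
python3 -m jog '[{"tx":0.005,"ty":0,"tz":-0.03,"yaw":0},{"tx":0.005,"ty":0,"tz":-0.06,"yaw":0},{"tx":0.005,"ty":0,"tz":-0.07,"yaw":0},{"tx":0.005,"ty":0,"tz":-0.073,"yaw":0},{"tx":0.005,"ty":0,"tz":-0.073,"yaw":0}]'
```

```text
[[ 0.60559352 -0.164202  ]
 [ 0.48062916  0.09696367]
 [ 0.38170702  0.05007395]
 [ 0.51459783 -0.22323444]] [ 0.49563188 -0.06009971]
fin [[ 0.53030634 -0.15491211]] [-0.09780134]
pad [0.08788343 0.0911212 ]
pad top [0.10030999 0.1018707 ] fin top [-0.09076952]
time: 11.05
eef_pos: [0.4871, -0.057, 0.0412]
eef_rot: [0.0, -0.218, 0.976, -0.0]
force: [0.2, -0.4, -1.7]
finger_gap: 0.0599
grip_force: 15.0
```

```bash
python3 -m jog '[{"tx":0.001,"ty":0.001,"tz":-0.003,"yaw":0},{"tx":0.001,"ty":0.001,"tz":-0.005,"yaw":0},{"tx":0.001,"ty":0.001,"tz":-0.006,"yaw":0},{"tx":0.001,"ty":0.001,"tz":-0.006,"yaw":0}]'
python3 -m jog '[{"tx":0,"ty":0,"tz":-0.001,"yaw":0},{"tx":0,"ty":0,"tz":-0.001,"yaw":0}]'
```

```text
time: 11.45
eef_pos: [0.4879, -0.0565, 0.035]
eef_rot: [0.0, -0.218, 0.976, -0.0]
force: [0.7, 0.8, -2.2]
finger_gap: 0.0593
grip_force: 15.0
time: 11.65
eef_pos: [0.488, -0.0565, 0.035]
eef_rot: [-0.0, -0.218, 0.976, 0.0]
force: [-2.6, 1.1, 7.0]
finger_gap: 0.0596
grip_force: 15.0
```

Contact felt. I'll release, rise and look.

```bash
python3 -m jog '[{"tx":0,"ty":0,"tz":0,"yaw":0},{"tx":0,"ty":0,"tz":0,"yaw":0},{"tx":0,"ty":0,"tz":0,"yaw":0},{"tx":0,"ty":0,"tz":0,"yaw":0}]' 0.072
python3 -m jog '[{"tx":0,"ty":0,"tz":0.03,"yaw":0},{"tx":0,"ty":0,"tz":0.08,"yaw":0},{"tx":0,"ty":0,"tz":0.13,"yaw":0},{"tx":-0.04,"ty":-0.02,"tz":0.13,"yaw":0},{"tx":-0.08,"ty":-0.05,"tz":0.13,"yaw":0}]' 
python3 -m jog '[{"tx":-0.01,"ty":-0.05,"tz":0,"yaw":0},{"tx":-0.01,"ty":-0.1,"tz":0,"yaw":0},{"tx":-0.01,"ty":-0.15,"tz":0,"yaw":0},{"tx":-0.01,"ty":-0.2,"tz":0,"yaw":0}]' |head -2
python3 - <<'E'
from h import *
t=get_image("top");s=get_image("scene")
print("bed",rect("top",mask(t,(265,175,405,275),110),.03))
print("plate",rect("top",mask(t,(300,195,360,250),225),.045))
a=cv2.resize(t[175:280,260:400],(700,525),interpolation=2);cv2.imwrite("pics/c7.png",a); print(tool()[:2])
cv2.imwrite("pics/s7.png",s)
E
```

```text
time: 12.05
eef_pos: [0.4878, -0.0564, 0.0338]
eef_rot: [0.0, -0.218, 0.976, -0.0]
force: [-0.4, 0.3, -0.0]
finger_gap: 0.072
grip_force: 0.0
time: 12.55
eef_pos: [0.4083, -0.1067, 0.166]
eef_rot: [0.002, -0.22, 0.975, -0.002]
force: [-0.3, -1.9, -0.4]
finger_gap: 0.0718
grip_force: 0.0
time: 12.95
eef_pos: [0.4201, -0.2747, 0.1629]
bed (array([490.59481812, -65.89810181]), (113.36896514892578, 305.6368408203125), np.float32(115.081024))
plate (array([490.8609314 , -65.53279114]), (105.06356048583984, 178.4471893310547), np.float32(114.45834))
(array([ 0.42079901, -0.2750062 ,  0.16269303]), np.float64(112.81606425655731))
```

View pics/c7.png

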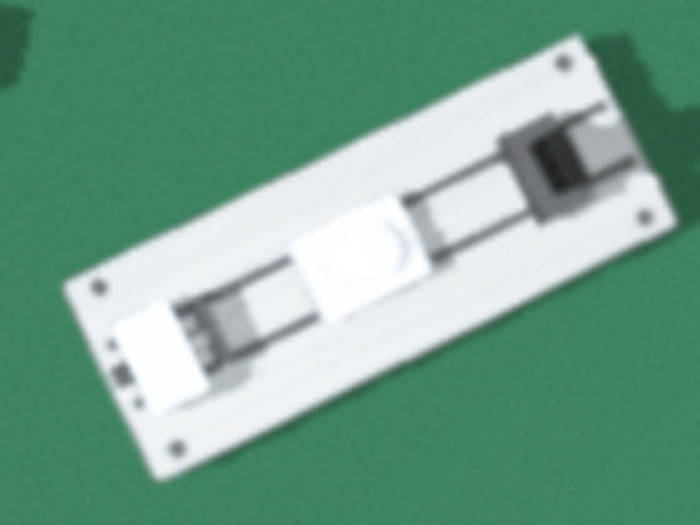

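The plate (centre (363,257) in the crop) lies centred on the rails, profile up, square to them and released. The jaw's fin is at (555,160). The stop's pad is near (215,340).

Run:
```python
from h import *
c=np.array([.4905,-.0658]);u=np.array([-.424,.9056]);v=np.array([u[1],-u[0]])
def f(n,px,z):
    P=plane("top",np.array(px)/5+[260,175],z); print(n,P.round(4),((P-c)@u).round(4),((P-c)@v).round(4))
f("plate",[(363,257)],.044); f("plate corners",[(290,247),(402,197),(435,265),(328,318)],.044)
f("jaw",[(546,169)],.048); f("fin",[(556,160)],.082); f("pad",[(217,340)],.044)
p,a,s=tool();print(p,a,s['joint_positions'])
t=get_image("top")
# intensity profile along the track beyond the plate at pad height, several offsets across
p_=camera_params("top");E=np.linalg.inv(np.array(p_["extrinsics"]))
for x in(-.012,-.006,0,.006,.012):
    S=np.arange(.045,.112,.002);W=np.c_[c+np.outer(S,u)+x*v,np.full(len(S),.046)]
    q=cv2.projectPoints(W,cv2.Rodrigues(E[:3,:3])[0],E[:3,3],np.array(p_["intrinsics"]),np.array(p_["dist_coeffs"]))[0][:,0]
    g=cv2.remap(cv2.cvtColor(t,cv2.COLOR_BGR2GRAY),q[:,0].astype(np.float32),q[:,1].astype(np.float32),1).ravel()
    print(x,dict(zip((S*1000).astype(int).tolist(),g.tolist())))
```

```text
plate [[ 0.4862 -0.0583]] [0.0086] [-0.0007]
plate corners [[ 0.4917 -0.0216]
 [ 0.5164 -0.0794]
 [ 0.4818 -0.0947]
 [ 0.4558 -0.0395]] [ 0.0396 -0.0233 -0.0225  0.0385] [ 0.0198  0.0177 -0.0202 -0.0202]
jaw [[ 0.5294 -0.1531]] [-0.0956] [-0.0018]
fin [[ 0.5288 -0.1487]] [-0.0913] [-0.0005]
pad [[0.4455 0.0164]] [0.0935] [-0.0058]
[ 0.42079901 -0.2750062   0.16269303] 112.81606425655731 [-0.78497178 -0.05598114  1.96286318 -0.03678588  1.23350613 -2.74160153]
-0.012 {45: 204, 47: 208, 49: 203, 51: 201, 53: 208, 55: 203, 57: 205, 59: 211, 61: 204, 63: 206, 65: 210, 67: 205, 69: 210, 71: 207, 73: 193, 75: 174, 77: 158, 79: 150, 81: 153, 83: 150, 85: 150, 87: 152, 89: 142, 91: 126, 93: 116, 95: 108, 97: 105, 99: 118, 101: 137, 103: 150, 105: 164, 107: 192, 109: 237, 111: 250}
-0.006 {45: 236, 47: 238, 49: 240, 51: 241, 53: 242, 55: 242, 57: 241, 59: 241, 61: 242, 63: 241, 65: 241, 67: 241, 69: 241, 71: 237, 73: 225, 75: 202, 77: 188, 79: 183, 81: 182, 83: 183, 85: 183, 87: 180, 89: 167, 91: 146, 93: 125, 95: 113, 97: 113, 99: 127, 101: 154, 103: 170, 105: 175, 107: 199, 109: 237, 111: 2
[... 256 characters left out ...]
5, 101: 169, 103: 175, 105: 184, 107: 207, 109: 236, 111: 251}
0.006 {45: 238, 47: 239, 49: 238, 51: 239, 53: 239, 55: 239, 57: 239, 59: 239, 61: 240, 63: 240, 65: 240, 67: 239, 69: 238, 71: 227, 73: 208, 75: 188, 77: 183, 79: 181, 81: 181, 83: 181, 85: 181, 87: 177, 89: 167, 91: 145, 93: 126, 95: 112, 97: 109, 99: 121, 101: 139, 103: 152, 105: 161, 107: 191, 109: 233, 111: 251}
0.012 {45: 220, 47: 215, 49: 218, 51: 220, 53: 215, 55: 218, 57: 218, 59: 214, 61: 216, 63: 215, 65: 212, 67: 215, 69: 210, 71: 195, 73: 180, 75: 161, 77: 157, 79: 157, 81: 153, 83: 151, 85: 152, 87: 149, 89: 147, 91: 135, 93: 122, 95: 114, 97: 109, 99: 118, 101: 134, 103: 146, 105: 159, 107: 194, 109: 231, 111: 251}
```

```bash
python3 -m jog '[{"tx":0.03,"ty":0.033,"tz":0,"yaw":0},{"tx":0.06,"ty":0.066,"tz":0,"yaw":0},{"tx":0.09,"ty":0.1,"tz":0,"yaw":1},{"tx":0.109,"ty":0.125,"tz":0,"yaw":2.3},{"tx":0.109,"ty":0.125,"tz":0,"yaw":2.3}]' 0.05 15
python3 -c "from h import *;print(tool()[:2],tool()[2]['joint_positions'])"
```

```text
time: 13.6
eef_pos: [0.5301, -0.1433, 0.1626]
eef_rot: [-0.014, -0.222, 0.975, -0.01]
force: [-1.2, 0.0, -0.5]
finger_gap: 0.0502
grip_force: 0.0
(array([ 0.53006538, -0.14326778,  0.16256715]), np.float64(115.63422044866813)) [-0.45367826  0.06358189  1.84315487 -0.03416595  1.24439311 -2.46056703]
```

```bash
python3 -m jog '[{"tx":0,"ty":-0.0067,"tz":-0.03,"yaw":-0.5},{"tx":0,"ty":-0.0067,"tz":-0.065,"yaw":-0.5},{"tx":0,"ty":-0.0067,"tz":-0.09,"yaw":-0.5},{"tx":0,"ty":-0.0067,"tz":-0.1,"yaw":-0.5},{"tx":0,"ty":-0.0067,"tz":-0.1,"yaw":-0.5}]'
python3 -m jog '[{"tx":0,"ty":0,"tz":0,"yaw":0},{"tx":0,"ty":0,"tz":0,"yaw":0},{"tx":0,"ty":0,"tz":0,"yaw":0},{"tx":0,"ty":0,"tz":0,"yaw":0},{"tx":0,"ty":0,"tz":0,"yaw":0}]' 0.005 25
python3 -c "
from h import *
print(tool()[:2])"
```

```text
time: 14.1
eef_pos: [0.5276, -0.1534, 0.0614]
eef_rot: [-0.015, -0.214, 0.977, -0.009]
force: [-0.8, -0.4, 1.6]
finger_gap: 0.0498
grip_force: 0.0
time: 14.6
eef_pos: [0.53, -0.1548, 0.0633]
eef_rot: [-0.013, -0.215, 0.977, -0.012]
force: [3.2, -9.8, -6.0]
finger_gap: 0.0134
grip_force: 5.2
(array([ 0.53003466, -0.15481633,  0.06333731]), np.float64(114.81958540399067))
```

```bash
python3 -m jog '[{"tx":0,"ty":0,"tz":0,"yaw":0},{"tx":-0.0042,"ty":0.009,"tz":0,"yaw":0},{"tx":-0.0085,"ty":0.0181,"tz":0,"yaw":0},{"tx":-0.0127,"ty":0.0272,"tz":0,"yaw":0},{"tx":-0.017,"ty":0.0362,"tz":0,"yaw":0}]' 
python3 -m jog '[{"tx":-0.0021,"ty":0.0045,"tz":0,"yaw":0},{"tx":-0.0042,"ty":0.009,"tz":0,"yaw":0},{"tx":-0.0063,"ty":0.0136,"tz":0,"yaw":0}]'
python3 -c "
from h import *
c=np.array([.4905,-.0658]);u=np.array([-.424,.9056]);p,a,s=tool();print((p[:2]-c)@u,(p[:2]-c)@[u[1],-u[0]],s['force'][:2]@u,a)"
```

```text
time: 15.1
eef_pos: [0.5137, -0.12, 0.0633]
eef_rot: [-0.012, -0.215, 0.977, -0.013]
force: [5.1, -9.6, -4.7]
finger_gap: 0.0119
grip_force: 25.0
time: 15.4
eef_pos: [0.5074, -0.1065, 0.0633]
eef_rot: [-0.013, -0.215, 0.977, -0.013]
force: [3.0, -9.5, -5.0]
finger_gap: 0.0118
grip_force: 25.0
-0.04401833685804278 -0.0019485003901883423 -9.884125401548213 114.81782418104726
```

```bash
cat > q.py <<'E'
from h import *
c=np.array([.4905,-.0658]);u=np.array([-.424,.9056]);p,a,s=tool();print("S %.4f across %.4f F %.2f yaw %.1f"%((p[:2]-c)@u,(p[:2]-c)@[u[1],-u[0]],s['force'][:2]@u,a))
E
for i in 1; do
python3 -m jog '[{"tx":-0.0021,"ty":0.0045,"tz":0,"yaw":0},{"tx":-0.0042,"ty":0.009,"tz":0,"yaw":0},{"tx":-0.0063,"ty":0.0136,"tz":0,"yaw":0},{"tx":-0.0085,"ty":0.0181,"tz":0,"yaw":0},{"tx":-0.0106,"ty":0.0226,"tz":0,"yaw":0}]' >/dev/null; python3 q.py; done
python3 -m jog '[{"tx":-0.0017,"ty":0.0036,"tz":0,"yaw":0},{"tx":-0.0034,"ty":0.0072,"tz":0,"yaw":0},{"tx":-0.0051,"ty":0.0109,"tz":0,"yaw":0}]' >/dev/null; python3 q.py
python3 - <<'E'
from h import *
t=get_image("top");s=get_image("scene")
cv2.imwrite("pics/c8.png",np.hstack([cv2.resize(t[195:275,265:345],(400,400),interpolation=2),cv2.resize(s[130:190,210:270],(400,400),interpolation=2)]))
E
```

```text
S -0.0194 across -0.0019 F -11.60 yaw 114.8
S -0.0073 across -0.0019 F -11.17 yaw 114.8
```

View pics/c8.png

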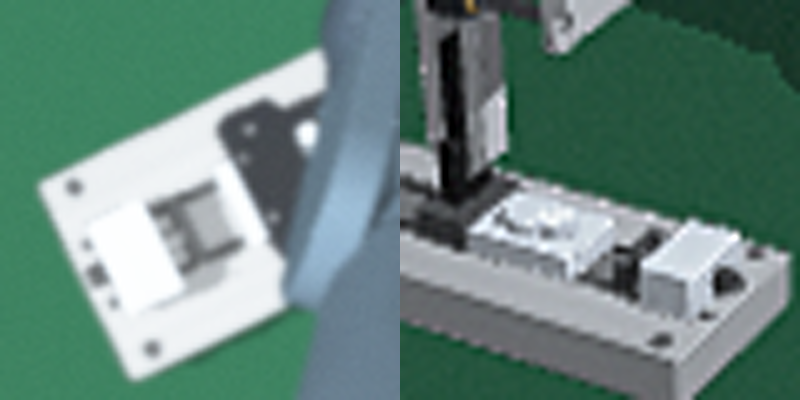

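The crops show the plate squarely against the jaw, pushed forward and still about 20 mm short of the dark pad (right crop: plate end (575,265), pad (618,260)).

```bash
python3 -m jog '[{"tx":-0.0013,"ty":0.0027,"tz":0,"yaw":0},{"tx":-0.0025,"ty":0.0054,"tz":0,"yaw":0},{"tx":-0.0038,"ty":0.0082,"tz":0,"yaw":0}]' >/dev/null; python3 q.py
python3 -m jog '[{"tx":-0.0008,"ty":0.0018,"tz":0,"yaw":0},{"tx":-0.0017,"ty":0.0036,"tz":0,"yaw":0}]' >/dev/null; python3 q.py
python3 -m jog '[{"tx":-0.0008,"ty":0.0018,"tz":0,"yaw":0}]' >/dev/null; python3 q.py
python3 -m jog '[{"tx":-0.0008,"ty":0.0018,"tz":0,"yaw":0}]' >/dev/null; python3 q.py
python3 -m jog '[{"tx":-0.0008,"ty":0.0018,"tz":0,"yaw":0}]' >/dev/null; python3 q.py
python3 -m jog '[{"tx":-0.0008,"ty":0.0018,"tz":0,"yaw":0}]' >/dev/null; python3 q.py
```

```text
S 0.0017 across -0.0019 F -11.75 yaw 114.8
S 0.0057 across -0.0019 F -11.69 yaw 114.8
S 0.0077 across -0.0019 F -11.81 yaw 114.8
S 0.0096 across -0.0019 F -10.62 yaw 114.8
S 0.0116 across -0.0019 F -11.15 yaw 114.8
S 0.0136 across -0.0019 F -11.66 yaw 114.8
```

```bash
for i in 1; do python3 -m jog '[{"tx":-0.0004,"ty":0.0009,"tz":0,"yaw":0}]' >/dev/null; python3 q.py
python3 -m jog '[{"tx":-0.0004,"ty":0.0009,"tz":0,"yaw":0}]' >/dev/null; python3 q.py
python3 -m jog '[{"tx":-0.0004,"ty":0.0009,"tz":0,"yaw":0}]' >/dev/null; python3 q.py
python3 -m jog '[{"tx":-0.0004,"ty":0.0009,"tz":0,"yaw":0}]' >/dev/null; python3 q.py; done
```

```text
S 0.0147 across -0.0019 F -11.12 yaw 114.8
S 0.0155 across -0.0019 F -11.47 yaw 114.8
S 0.0163 across -0.0019 F -12.34 yaw 114.8
S 0.0171 across -0.0019 F -12.31 yaw 114.9
```

```bash
python3 -m jog '[{"tx":-0.0004,"ty":0.0009,"tz":0,"yaw":0}]' >/dev/null; python3 q.py
python3 -m jog '[{"tx":-0.0004,"ty":0.0009,"tz":0,"yaw":0}]' >/dev/null; python3 q.py
python3 -m jog '[{"tx":-0.0004,"ty":0.0009,"tz":0,"yaw":0}]' >/dev/null; python3 q.py
```

```text
S 0.0179 across -0.0019 F -14.69 yaw 114.9
S 0.0187 across -0.0019 F -15.16 yaw 114.9
S 0.0195 across -0.0019 F -16.08 yaw 114.9
```

```bash
python3 -m jog '[{"tx":-0.0002,"ty":0.0005,"tz":0,"yaw":0}]' >/dev/null; python3 q.py
python3 -m jog '[{"tx":0,"ty":0,"tz":0,"yaw":0},{"tx":0,"ty":0,"tz":0,"yaw":0},{"tx":0,"ty":0,"tz":0,"yaw":0},{"tx":0,"ty":0,"tz":0,"yaw":0}]' 0.03 ; python3 q.py
python3 -m jog '[{"tx":0,"ty":0,"tz":0.03,"yaw":0},{"tx":0,"ty":0,"tz":0.07,"yaw":0},{"tx":0,"ty":0,"tz":0.11,"yaw":0},{"tx":-0.03,"ty":-0.04,"tz":0.13,"yaw":0},{"tx":-0.06,"ty":-0.08,"tz":0.13,"yaw":0}]' 
python3 -m jog '[{"tx":-0.01,"ty":-0.04,"tz":0,"yaw":-4},{"tx":-0.01,"ty":-0.08,"tz":0,"yaw":-8},{"tx":-0.01,"ty":-0.12,"tz":0,"yaw":-12},{"tx":-0.01,"ty":-0.16,"tz":0,"yaw":-16},{"tx":-0.01,"ty":-0.16,"tz":0,"yaw":-16}]'
python3 - <<'E'
from h import *
t=get_image("top");s=get_image("scene")
cv2.imwrite("pics/c9.png",np.hstack([cv2.resize(t[195:275,265:345],(400,400),interpolation=2),cv2.resize(s[130:190,210:270],(400,400),interpolation=2)]))
E
```

```text
S 0.0199 across -0.0019 F -15.75 yaw 114.9
time: 18.4
eef_pos: [0.4784, -0.0445, 0.0626]
eef_rot: [-0.014, -0.215, 0.977, -0.01]
force: [0.4, 0.7, 0.1]
finger_gap: 0.0297
grip_force: 0.0
S 0.0244 across -0.0019 F 0.49 yaw 114.8
time: 18.9
eef_pos: [0.4222, -0.1227, 0.1963]
eef_rot: [-0.011, -0.217, 0.976, -0.012]
force: [0.2, -1.3, -0.4]
finger_gap: 0.0299
grip_force: 0.0
time: 19.4
eef_pos: [0.4104, -0.2853, 0.1927]
eef_rot: [-0.015, -0.074, 0.997, -0.008]
force: [-0.8, -0.8, -0.4]
finger_gap: 0.03
grip_force: 0.0
```

View pics/c9.png

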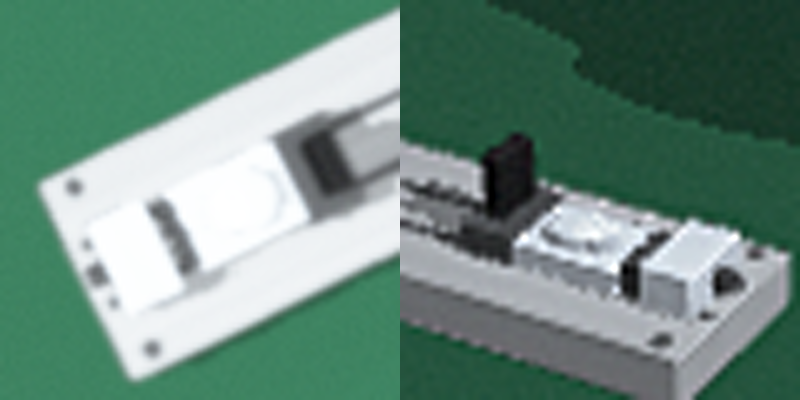

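The crops show the plate square between the jaw and the pad, profile up, with the pad partly pressed in (left crop: dark pad strip at (175,235)). One profile check for pad travel.

Run:
```python
from h import *
c=np.array([.4905,-.0658]);u=np.array([-.424,.9056]);v=np.array([u[1],-u[0]])
p_=camera_params("top");E=np.linalg.inv(np.array(p_["extrinsics"]))
g0=np.mean([cv2.cvtColor(get_image("top"),cv2.COLOR_BGR2GRAY).astype(np.float32) for _ in range(4)],0)
for x in(-.012,-.006,0,.006,.012):
    S=np.arange(.018,.112,.002);W=np.c_[c+np.outer(S,u)+x*v,np.full(len(S),.046)]
    q=cv2.projectPoints(W,cv2.Rodrigues(E[:3,:3])[0],E[:3,3],np.array(p_["intrinsics"]),np.array(p_["dist_coeffs"]))[0][:,0]
    g=cv2.remap(g0,q[:,0].astype(np.float32),q[:,1].astype(np.float32),1).ravel()
    print(x,[(int(round(a*1000)),int(b)) for a,b in zip(S,g) if a<.05 or a>.086])
P=np.array([(245,165),(290,140)]) # none
```

```text
-0.012 [(18, 53), (20, 54), (22, 57), (24, 73), (26, 93), (28, 109), (30, 116), (32, 124), (34, 148), (36, 203), (38, 236), (40, 250), (42, 253), (44, 251), (46, 248), (48, 243), (50, 239), (88, 254), (90, 253), (92, 250), (94, 224), (96, 175), (98, 125), (100, 110), (102, 109), (104, 123), (106, 160), (108, 208), (110, 244)]
-0.006 [(18, 47), (20, 43), (22, 46), (24, 66), (26, 89), (28, 108), (30, 115), (32, 122), (34, 148), (36, 202), (38, 233), (40, 243), (42, 238), (44, 232), (46, 236), (48, 243), (50, 249), (88, 254), (90, 253), (92, 251), (94, 224), (96, 175), (98, 130), (100, 117), (102, 122), (104, 138), (106, 168), (108, 216), (110, 245)]
0 [(18, 48), (20, 44), (22, 46), (24, 66), (26, 89), (28, 107), (30, 115), (32, 120), (34, 147), (36, 196), (38, 234), (40, 242), (42, 238), (44, 236), (46, 245), (48, 251), (50, 253), (88, 253), (90, 252), (92, 247), (94, 211), (96, 164), (98, 127), (100, 116), (102, 130), (104, 156), (106, 184), (108, 220), (110, 244)]
0.006 [(18, 48), (20, 44), (22, 47), (24, 66), (26, 89), (28, 107), (30, 115), (32, 119), (34, 148), (36, 196), (38, 236), (40, 242), (42, 237), (44, 232), (46, 242), (48, 250), (50, 253), (88, 253), (90, 253), (92, 251), (94, 235), (96, 186), (98, 137), (100, 112), (102, 110), (104, 128), (106, 162), (108, 214), (110, 243)]
0.012 [(18, 49), (20, 47), (22, 50), (24, 68), (26, 92), (28, 107), (30, 115), (32, 118), (34, 147), (36, 198), (38, 241), (40, 250), (42, 251), (44, 251), (46, 249), (48, 247), (50, 248), (88, 254), (90, 253), (92, 250), (94, 233), (96, 181), (98, 135), (100, 109), (102, 105), (104, 124), (106, 162), (108, 216), (110, 242)]
```

The plate front is at 96 mm against a free pad at about 91 mm, so the pad is pressed in about 5 mm. The jaw face at 35 mm agrees with where the jaw was released.

```bash
python3 -c "
from rig import workorder; print(workorder.hand_in())"
```

```text
the job is handed in; nothing more can be done
None
```

The plate is turned over on the bed, profile up, centred and held between the jaw and the sprung stop at an estimated 4–5 N, with the pad pressed in about 5 mm. The job is handed in, but the hand-in gave no verdict.

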